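# Hold the chute gate open for one lane of housings

## Robot

A 6-joint arm with a two-finger parallel gripper is mounted at the origin on the work surface. World frame = base frame: x ahead of the robot, y to its left, z up, the work surface at z = 0. Lengths are in m, angles in rad, forces in N, time in s.
With the tool pointing down it reaches from about 0.4 to 0.825 m from the base axis. Payload 7 kg.
Tool frame: the origin (TCP) lies at the very end of the fingers, on their centre line; the grasp point (between the pads) lies arm.hold_point_z behind it (arm.hold_point_z is the distance from the TCP to the grasp point, in m); z points along the fingers, y is the line along which they close (so a half turn about z gives the same grasp; the last joint's range is limited). The gripper opens to 88 mm and grips with 3 to 60 N. Pads are 19 mm wide; open, the fingers measure 130 mm over their backs; the gripper's body (78 mm by 193 mm) begins 47 mm behind the grasp point.
Start: joints at [1.5, 0.359, 0.012, 0, -1.224, -0.288], TCP at [0.237, 0.632, 0.227] pointing down, gripper open.
Joint ranges: [-3.07, 3.07], [-1.43, 2.12], [-1.02, 1.25], [-3.03, 1.67], [-3.05, -0], [-3.03, 3.03]. Speed limits (rad/s): [2.39, 2.39, 3.01, 3.14, 3.14, 3.14].

## Interface

Orientations are given as [roll, pitch, yaw] about the fixed x, y, z axes, in that order (R = Rz(yaw) Ry(pitch) Rx(roll)).
In Python, from station import arm, grab_frame, camera_params, job_done gives the robot as it stands (arm), with the cameras as plain functions and the job as plain functions.
- The arm moves only by the tool jog_arm, called after "Emit:" as name(argument=value, ...) on one line, values as JSON. Schema: {"type":"object","properties":{"segments":{"type":"array","items":{"type":"number"},"minItems":5,"maxItems":100},"grip_n":{"type":"number"},"only":{"type":"string"},"quiet":{"type":"boolean"},"lines":{"type":"string"}},"required":["segments"],"additionalProperties":false}. segments is one flat list of numbers that holds 1 to 20 rows one after another, with no inner brackets; each row has 5 numbers: the finger opening in m, then dx, dy, dz in parts of the range, where 1.0 means 60 cm, then a turn about the tool's z in a scale on which 1.0 is pi/2 rad; each row is the pose to reach, as a shift and turn from the pose commanded when the call began, along the tool's axes at that moment; what a row does not reach only later rows make up. A row lasts 1/12 s, in which the tool goes at most 0.0417 m and 0.125 rad, less where a joint would pass 70% of its speed; a pose out of reach is approached as far as the arm can. The fingers move at their own pace and stop on an object; grip_n is the grip in N (left out, the last holds). Time passes only in rows, so rows that do not move let the fingers close. The tool returns the time, the measured TCP pose, the force, the opening and the grip force at its end. only (a regular expression) keeps the lines of the reply that match it, lines (a string "A,B") keeps lines A to B, and quiet returns only ok. Shift and turn numbers lie between -1 and 1, and a call with a number outside is refused. Input that does not fit is refused with a message, and nothing moves.
- arm.get_state(): the state, without advancing time (a new reading comes with each control period).
- grab_frame(name): name is "scene" or "top" or "wrist"; returns the picture (400x640x3 uint8, red, green, blue); there is no depth.
- camera_params(name): a dict with "fx", "fy", "cx", "cy" (pixels), "D" ([k1, k2, p1, p2, k3] as OpenCV has them; the pictures are not rectified), "T" (4x4, takes a point from camera to world coordinates); the wrist camera has in their place "hand_eye" (4x4, takes a point from camera to tool coordinates, whose origin is the TCP and whose axes are the flange's). Camera axes: x right, y down, z forward; pixel columns grow to the right and rows downward; lengths in m; the calibration is good to about 2 mm. A picture is of the moment at which its call begins: read the wrist's pose just before it. camera_params takes no time and is no camera call.
- job_done(): hands the job in; it is judged then, once.
The state is a dict: "t": time; "q": joint angles; "qd": joint speeds; "joint_efforts": joint torques, N m; "eef_pos": TCP position; "ee_rot": TCP orientation; "force": force on the tool from outside, world axes, zero at the start; "moment": the same for the moment, N m; "width": finger opening in m; "gripper_force": force on a finger pad.
Only numpy, scipy, OpenCV 4.12 (cv2) and the standard library are available. Lean on these libraries where they do the work, as an engineer would, in place of code of your own. Each camera call takes 0.05 s, during which the arm holds its last target. There are 200 camera calls.

## Task

Feed the ring housings of the chute's far lane (the one away from the gate's handle) down to the end stop: take the spring-loaded gate slide by its handle and pull it out until its pointer stands on the first line of the strip, which opens that lane only, and let the housings roll down. The near lane must stay shut, and the other things on the bench are left where they are. Finish while still holding the handle with the pointer on the first line, because the gate springs shut when let go and more housings are about to be loaded into that lane.

Things in the scene. Friction and masses are not known exactly. Their poses are not given: they have to be found in the camera images.
- chute: Two-lane gravity chute of blue sheet steel, 94 mm wide outside, ribbed black floor, bolted to the bench. Origin: on the bench (z = 0) below the gate bar, midway between the lanes. x points uphill along the lanes, z up; the gate is pulled out along -y. Ends: x = -0.22 m (end stop) to +0.23 m. At the gate the floor is 62 mm above the bench and the wall tops 0.10 m; it falls 7 degrees towards -x.
- far_lane (a point): Point on the floor of the far lane (the one away from the handle) at the gate. Both lanes are 37 mm wide inside, with 40 mm high walls and a 6 mm divider between them; this one's centre is at y = +21.5 mm in the chute's frame, the near lane's (handle's side) at y = -21.5 mm.
- gate (a joint): Travel of the gate slide in m: 0 = home, both lanes shut; grows as it is pulled out along the chute's -y. 0.050 = pointer on the first line; 0.092 = on the second; stop at 0.100. The far lane is open from about 0.040, the near one from about 0.08. Two springs pull it home with 5.4 N at 0 and 9.9 N at 0.050 (90 N/m); let go, it runs home. Its bar crosses the lanes 92 mm above the bench.
- grip (a point): Middle of the round bar of the handle, on its axis: the point to grip. Black bridge handle upright on the gate's crosshead (108 x 20 mm, top 104 mm above the bench), 105 mm from the chute's middle when home: bar 12 mm thick, 92 mm long, parallel to the lanes, 144 mm above the bench; 34 mm free below it, 68 mm between its legs, 61 mm to the chute's wall, 146 mm outwards to the guide's end plate.
- first_line (a point): The first of two dark lines scribed across the fixed aluminium strip beside the crosshead (strip 16 mm wide, top 104 mm above the bench, downhill of the handle): the one that the pointer meets first when the slide is pulled. The second line lies 42 mm further out.
- pointer (a point): The thin dark pointer that sticks out from the crosshead over the scribed strip and travels with the slide, in line with the handle's bar; 50 mm short of the first line when the slide is home.
- far_housing0: Machined aluminium ring housing, 60 mm outside diameter, 32 mm wide, 0.1 kg, on edge in the far lane (away from the handle), the first, resting against the gate bar. Origin: its centre. Its own y axis is the ring's axis.
- far_housing1: Machined aluminium ring housing, 60 mm outside diameter, 32 mm wide, 0.1 kg, on edge in the far lane (away from the handle), the second. Origin: its centre. Its own y axis is the ring's axis.
- far_housing2: Machined aluminium ring housing, 60 mm outside diameter, 32 mm wide, 0.1 kg, on edge in the far lane (away from the handle), the third, the highest. Origin: its centre. Its own y axis is the ring's axis.
- near_housing0: The same kind of housing on edge in the near lane (handle's side), the first, resting against the gate bar; to stay there. Origin: its centre.
- near_housing1: The same kind of housing on edge in the near lane (handle's side), the second; to stay there. Origin: its centre.
- near_housing2: The same kind of housing on edge in the near lane (handle's side), the third; to stay there. Origin: its centre.
- spare_housing: A further such housing lying flat on the bench on the other side of the chute, beside the parts bin, 32 mm high. Origin: its centre. To be left alone.
- screwdriver: Screwdriver of 190 mm length lying on the bench. Origin: below its middle. To be left alone.
- cup: Empty white plastic cup, 68 mm wide at the rim, 105 mm high, standing on the bench uphill of the guide unit. Origin: centre of its foot. To be left alone.
- parts_bin: Open orange parts bin, 170 x 105 x 75 mm, on the bench on the other side of the chute. Origin: centre of its underside. To be left alone.

How it is judged:
By the outcome, as a careful person would: the job done as asked, in the order asked, and still so for the second after the job is handed in, while the arm keeps its last pose, push and grip.
It also fails if it takes over 32 s, if anything falls off the work surface, if the arm or the gripper's body presses on something with over 40 N, if the wrist force passes 120 N, or if a joint passes its speed limit or range.

## Working session

There is one attempt and no reset: what is moved stays moved. The work goes in short steps, Python scripts to look and compute and a tool call to move; the robot and the scene stay as the last step left them, time stands still between calls to the robot, and variables do not carry over. Pictures are saved under pics/ and viewed, at most 10 in all, crops included, and the job is handed in when it is done.

```bash
ls; mkdir -p pics; python3 - <<'E'
from station import arm, grab_frame, camera_params, job_done
import cv2
for n in("scene","top"):
    cv2.imwrite(f"pics/{n}0.png",grab_frame(n)[:,:,::-1])
    p=camera_params(n);print(n,p)
print(arm.hold_point_z,arm.get_state())
E
```

```text
pics
station.py
scene {'fx': 365.03280210043584, 'fy': 365.03280210043584, 'cx': 321.24205552734327, 'cy': 195.32506435161903, 'D': array([-0.02675606,  0.        ,  0.        ,  0.        ,  0.        ]), 'T': array([[-0.02195051,  0.68711487, -0.72621714,  1.33389722],
       [ 0.99955389,  0.02979851, -0.0020183 ,  0.02567805],
       [ 0.02025338, -0.72593747, -0.68746243,  0.76612446],
       [ 0.        ,  0.        ,  0.        ,  1.        ]])}
top {'fx': 407.9670922255383, 'fy': 407.9670922255383, 'cx': 318.49844339543694, 'cy': 204.59820453175058, 'D': array([-0.07417683,  0.        ,  0.        ,  0.        ,  0.        ]), 'T': array([[-0.00857127, -0.99502029,  0.09930336,  0.53530429],
       [-0.99986824,  0.0098971 ,  0.01286631,  0.01489969],
       [-0.01378505, -0.09918   , -0.99497402,  0.99246273],
       [ 0.        ,  0.        ,  0.        ,  1.        ]])}
0.0188 {'t': 0.1, 'q': array([ 1.50008830e+00,  3.59314239e-01,  1.11721950e-02, -3.01068268e-04,
       -1.22413150e+00, -2.88129444e-01]), 'qd': array([ 0.00043581, -0.00240468,  0.00210848,  0.00052111,  0.00050321,
        0.00035755]), 'joint_efforts': array([-9.45022475e-04, -5.84165347e+01,  2.93754745e+01,  7.01554298e+00,
        1.01949045e-02, -5.81516838e-05]), 'eef_pos': array([0.23690639, 0.63159265, 0.22572785]), 'ee_rot': array([ 3.14009590e+00, -1.48427952e-04, -3.58939865e-01]), 'force': array([ 0.13583761,  0.14250966, -0.32749252]), 'moment': array([-0.00837893, -0.03534946,  0.01845354]), 'gripper_force': 0.0, 'width': 0.0878387959895084}
```

View pics/top0.png

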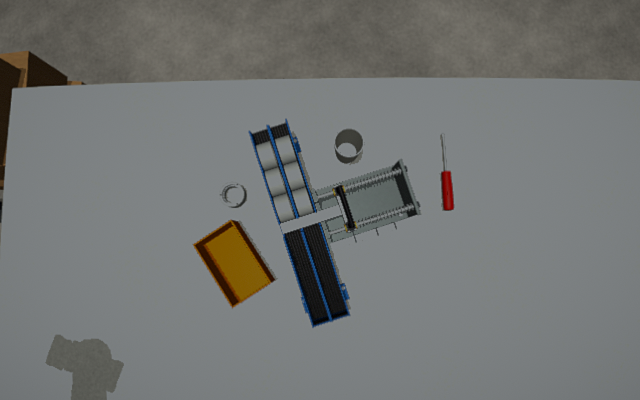

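View pics/scene0.png

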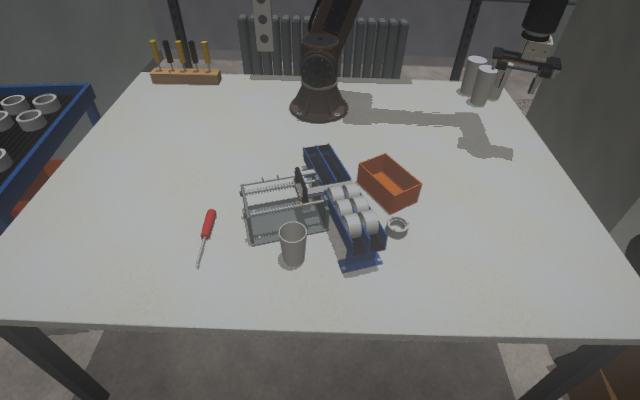

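The top view shows the chute running from (270,128), uphill, to (330,322), downhill. The handle is near (345,207), the guide unit is to its right, and the cup is at (349,146). I'll enlarge that area.

```bash
python3 - <<'E'
import cv2
a=cv2.imread("pics/top0.png")[145:265,270:430]
cv2.imwrite("pics/topc.png",cv2.resize(a,None,fx=5,fy=5,interpolation=cv2.INTER_CUBIC))
E
```

```text
(no output)
```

View pics/topc.png

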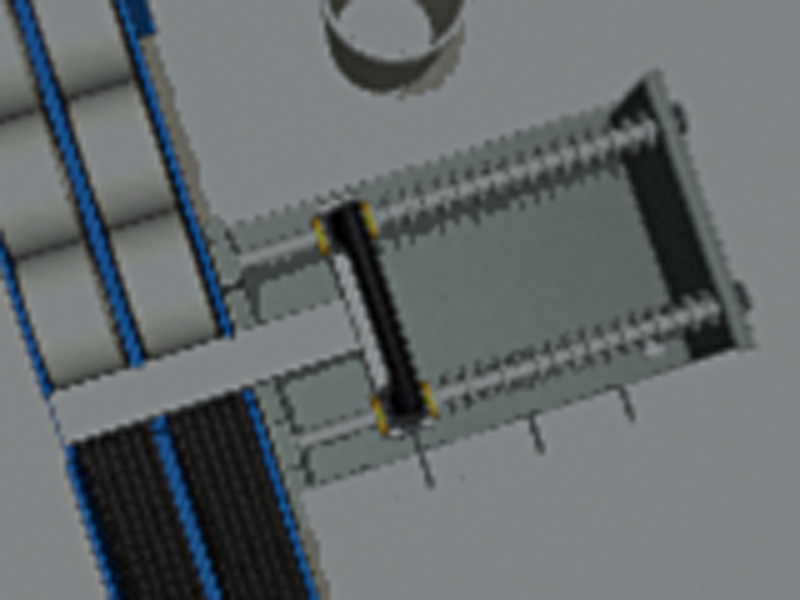

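In the crop, the bar runs from (350,215) to (408,408), the pointer is at about (424,460) and the two lines are at (537,435) and (627,403).

```bash
cat > h.py <<'E'
from station import arm, grab_frame, camera_params, job_done
import numpy as np, cv2
from scipy.spatial.transform import Rotation as R
def back(n,uv,z,T=None,p=None):
    p=p or camera_params(n); T=p["T"] if T is None else T
    K=np.array([[p["fx"],0,p["cx"]],[0,p["fy"],p["cy"]],[0,0,1]])
    u=cv2.undistortPoints(np.array([[uv]],float),K,np.array(p["D"]))[0,0]
    d=T[:3,:3]@[u[0],u[1],1]; o=T[:3,3]
    return o+d*(z-o[2])/d[2]
def toolT():
    s=arm.get_state(); T=np.eye(4);T[:3,:3]=R.from_euler("xyz",s["ee_rot"]).as_matrix();T[:3,3]=s["eef_pos"];return T
def wT():
    return toolT()@camera_params("wrist")["hand_eye"]
E
python3 - <<'E'
from h import *
c=lambda x,y:(270+(x-2)/5,145+(y-2)/5)
a=back("top",c(350,215),.148);b=back("top",c(408,408),.148);m=(a+b)/2;d=b-a
print(a,b,m,np.linalg.norm(d),"bar ang",np.arctan2(d[1],d[0]))
P=[back("top",c(*q),.104) for q in((424,460),(537,435),(627,403))];print(P,np.linalg.norm(P[1]-P[0]),np.linalg.norm(P[2]-P[1]))
# chute edges: bar (blade) ends, wall divider line
e=[back("top",q,.1) for q in((268,128),(288,228-6))];print(e)
l=[back("top",c(*q),.104) for q in((655,75),(750,345))];d=l[1]-l[0];print("endplate",l,np.arctan2(d[1],d[0]))
print(camera_params("wrist"))
T=toolT();print(T)
E
```

```text
[ 0.65481858 -0.01855336  0.148     ] [ 0.574008   -0.04144453  0.148     ] [ 0.61441329 -0.02999894  0.148     ] 0.08399020727681333 bar ang -2.8655547856235466
[array([ 0.55337141, -0.05097292,  0.104     ]), array([ 0.56371724, -0.10030299,  0.104     ]), array([ 0.57722236, -0.13987469,  0.104     ])] 0.05040329887655176 0.041812766718586004
[array([0.79894731, 0.1387413 , 0.1       ]), array([0.58669558, 0.09364889, 0.1       ])]
endplate [array([ 0.72236024, -0.15639015,  0.104     ]), array([ 0.60199818, -0.1945205 ,  0.104     ])] -2.834797790460427
{'fx': 299.9363838985371, 'fy': 299.9363838985371, 'cx': 318.31863925903315, 'cy': 202.9657715626321, 'D': array([0.00157796, 0.        , 0.        , 0.        , 0.        ]), 'hand_eye': array([[-1.07037905e-03, -9.64795697e-01, -2.62998323e-01,
         7.15854927e-02],
       [ 9.99999423e-01, -1.00819069e-03, -3.71410715e-04,
        -1.47724492e-03],
       [ 9.31829991e-05, -2.62998568e-01,  9.64796219e-01,
        -1.58044452e-01],
       [ 0.00000000e+00,  0.00000000e+00,  0.00000000e+00,
         1.00000000e+00]])}
[[ 9.36269746e-01 -3.51281673e-01 -3.86813364e-04  2.36906390e-01]
 [-3.51281855e-01 -9.36268629e-01 -1.45350358e-03  6.31592648e-01]
 [ 1.48427952e-04  1.49675194e-03 -9.99998869e-01  2.25727853e-01]
 [ 0.00000000e+00  0.00000000e+00  0.00000000e+00  1.00000000e+00]]
```

Careful with the scale: shifts go in shares of 60 cm and turns go in shares of pi/2 rad. That gives: 0.585 m / 0.6 = 0.975, 0.487 m / 0.6 = 0.8117, -0.64 rad / 1.5708 = -0.4074.

Emit:
jog_arm(segments=[0.06, 0.975, 0.8117, 0, -0.4074, 0.06, 0.975, 0.8117, 0, -0.4074, 0.06, 0.975, 0.8117, 0, -0.4074, 0.06, 0.975, 0.8117, 0, -0.4074, 0.06, 0.975, 0.8117, 0, -0.4074, 0.06, 0.975, 0.8117, 0, -0.4074, 0.06, 0.975, 0.8117, 0, -0.4074, 0.06, 0.975, 0.8117, 0, -0.4074, 0.06, 0.975, 0.8117, 0, -0.4074, 0.06, 0.975, 0.8117, 0, -0.4074, 0.06, 0.975, 0.8117, 0, -0.4074, 0.06, 0.975, 0.8117, 0, -0.4074, 0.06, 0.975, 0.8117, 0, -0.4074, 0.06, 0.975, 0.8117, 0, -0.4074, 0.06, 0.975, 0.8117, 0, -0.4074, 0.06, 0.975, 0.8117, 0, -0.4074, 0.06, 0.975, 0.8117, 0, -0.4074, 0.06, 0.975, 0.8117, 0, -0.4074, 0.06, 0.975, 0.8117, 0, -0.4074, 0.06, 0.975, 0.8117, 0, -0.4074])

```text
t: 1.77
eef_pos: [0.6145, -0.0325, 0.2253]
ee_rot: [3.141, 0.002, 0.277]
force: [-0.5, 1.1, -0.3]
width: 0.0597
gripper_force: 0.0
```

Emit:
jog_arm(segments=[0.06, 0, 0, 0, 0, 0.06, 0, 0, 0, 0, 0.06, 0, 0, 0, 0])

```text
t: 2.02
eef_pos: [0.6133, -0.0284, 0.2266]
ee_rot: [-3.141, -0.0, 0.282]
force: [-0.2, -0.9, -0.5]
width: 0.0603
gripper_force: 0.0
```

```bash
python3 - <<'E'
from h import *
np.save("w1.npy",wT());s=arm.get_state()
cv2.imwrite("pics/w1.png",grab_frame("wrist")[:,:,::-1]);print(s["eef_pos"],s["ee_rot"],s["t"])
E
```

```text
[ 0.61333991 -0.02839612  0.2266302 ] [-3.14144337e+00 -2.75153716e-06  2.82456549e-01] 2.0167
```

View pics/w1.png

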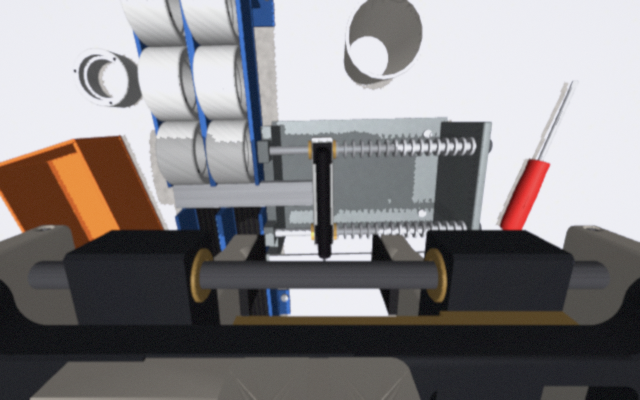

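The wrist view shows the bar lying parallel to the tool's x, from (322,142) to (324,256), so the yaw is right. The pointer is hidden by the gripper's crossbar.

```bash
python3 - <<'E'
from h import *
T=np.load("w1.npy");p=camera_params("wrist");t=toolT()
a=back("wrist",(322,142),.148,T,p);b=back("wrist",(324,256),.148,T,p)
m=(a+b)/2;print(a,b,np.linalg.norm(a-b),np.arctan2(*(a-b)[1::-1]));print(t[:3,:3].T@(np.r_[m[:2],.1252]-t[:3,3]))
E
```

```text
[ 0.66844476 -0.01462929  0.148     ] [ 0.57658978 -0.04329291  0.148     ] 0.09622338356300675 0.30247760244255095
[0.00853741 0.0032177  0.10160497]
```

In the tool's units: 0.101 m / 0.6 = 0.1683, 0.006 m / 0.6 = 0.01, -0.01 rad / 1.5708 = -0.0064.

Emit:
jog_arm(segments=[0.05, 0.01, 0.0033, 0.05, -0.0064, 0.05, 0.01, 0.0033, 0.1, -0.0064, 0.05, 0.01, 0.0033, 0.1333, -0.0064, 0.05, 0.01, 0.0033, 0.15, -0.0064, 0.05, 0.01, 0.0033, 0.1667, -0.0064, 0.05, 0.01, 0.0033, 0.1683, -0.0064, 0.05, 0.01, 0.0033, 0.1683, -0.0064], grip_n=50)

```text
t: 2.65
eef_pos: [0.6204, -0.0293, 0.1261]
ee_rot: [3.141, -0.0, 0.292]
force: [-0.6, -0.4, 0.6]
width: 0.0501
gripper_force: 0.0
```

Emit:
jog_arm(segments=[0.0, 0, 0, 0, 0, 0.0, 0, 0, 0, 0, 0.0, 0, 0, 0, 0, 0.0, 0, 0, 0, 0, 0, 0, 0, 0, 0, 0, 0, 0, 0, 0], grip_n=50)

```text
t: 3.15
eef_pos: [0.6202, -0.0297, 0.1258]
ee_rot: [3.142, -0.0, 0.291]
force: [0.2, 0.1, -0.1]
width: 0.0158
gripper_force: 0.0
```

Emit:
jog_arm(segments=[0.0, 0, 0, 0, 0, 0.0, 0, 0, 0, 0, 0.0, 0, 0, 0, 0, 0.0, 0, 0, 0, 0], grip_n=50)

```text
t: 3.48
eef_pos: [0.6204, -0.0306, 0.1258]
ee_rot: [3.14, -0.0, 0.291]
force: [1.8, -4.9, 0.4]
width: 0.0101
gripper_force: 50.0
```

In the tool's units: 0.049 m / 0.6 = 0.0817, 0.047 m / 0.6 = 0.0783.

Emit:
jog_arm(segments=[0, 0, 0.01, 0, 0, 0, 0, 0.0233, 0, 0, 0, 0, 0.0367, 0, 0, 0, 0, 0.05, 0, 0, 0, 0, 0.0617, 0, 0, 0, 0, 0.0717, 0, 0, 0, 0, 0.0783, 0, 0, 0, 0, 0.0817, 0, 0, 0, 0, 0.0817, 0, 0, 0, 0, 0.0817, 0, 0, 0, 0, 0.0817, 0, 0, 0, 0, 0.0817, 0, 0])

```text
t: 4.48
eef_pos: [0.6343, -0.0747, 0.1258]
ee_rot: [-3.139, -0.001, 0.292]
force: [-2.4, 8.7, 3.7]
width: 0.0104
gripper_force: 50.0
```

```bash
python3 - <<'E'
from h import *
t=toolT();print(t[:3,3],arm.get_state()["force"],t[:3,:3].T@(t[:3,3]-[.6204,-.0306,.1258]))
np.save("w2.npy",wT())
W=grab_frame("wrist")[:,:,::-1];F=grab_frame("top")[:,:,::-1]
cv2.imwrite("pics/w2.png",W);cv2.imwrite("pics/t2.png",F)
a=cv2.resize(F[110:330,240:430],None,fx=2.7,fy=2.7,interpolation=cv2.INTER_CUBIC)
cv2.imwrite("pics/t2c.png",a)
E
```

```text
[ 0.63431002 -0.07474781  0.12575466] [-2.42449385  8.68815234  3.67482844] [ 6.30945092e-04  4.62830256e-02 -5.51050138e-05]
```

View pics/t2c.png

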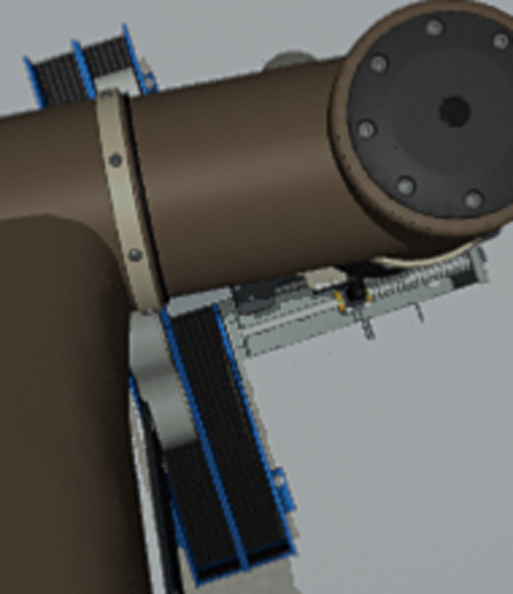

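View pics/w2.png

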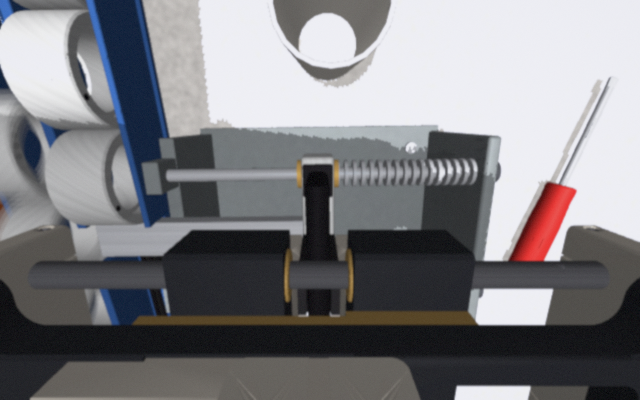

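The top view shows a housing rolling down the open far lane and the near lane empty below the gate. The pointer, near crop (370,335), is slightly short of the first line. Travel so far is 46 mm, so I'll pull about 4 mm more.

In the tool's units: 0.0037 m / 0.6 = 0.0062, 0.002 m / 0.6 = 0.0033.

Emit:
jog_arm(segments=[0, 0, 0.0033, 0, 0, 0, 0, 0.0062, 0, 0, 0, 0, 0.0062, 0, 0, 0, 0, 0.0062, 0, 0, 0, 0, 0.0062, 0, 0, 0, 0, 0.0062, 0, 0, 0, 0, 0.0062, 0, 0, 0, 0, 0.0062, 0, 0, 0, 0, 0.0062, 0, 0, 0, 0, 0.0062, 0, 0, 0, 0, 0.0062, 0, 0, 0, 0, 0.0062, 0, 0])

```text
t: 5.58
eef_pos: [0.6354, -0.0782, 0.1257]
ee_rot: [-3.139, -0.001, 0.292]
force: [-2.6, 8.7, 4.3]
width: 0.0109
gripper_force: 50.0
```

```bash
python3 - <<'E'
from h import *
t=toolT();print(t[:3,:3].T@(t[:3,3]-[.6204,-.0306,.1258]))
F=grab_frame("top")[:,:,::-1];S=grab_frame("scene")[:,:,::-1]
z=lambda a,f:cv2.resize(a,None,fx=f,fy=f,interpolation=cv2.INTER_CUBIC)
a=z(F[205:245,340:410],8)   # 560x320
b=z(S[130:280,285:415],2)   # 260x300
c=z(F[200:330,275:355],2)
out=np.zeros((600,780,3),np.uint8);out[:320,:560]=a;out[300-0:600,560-40:780]=b[:300,:260];out[330:590,:160]=c
cv2.imwrite("pics/t3.png",out)
E
```

```text
[ 6.48492887e-04  4.98882976e-02 -5.64973168e-05]
```

View pics/t3.png

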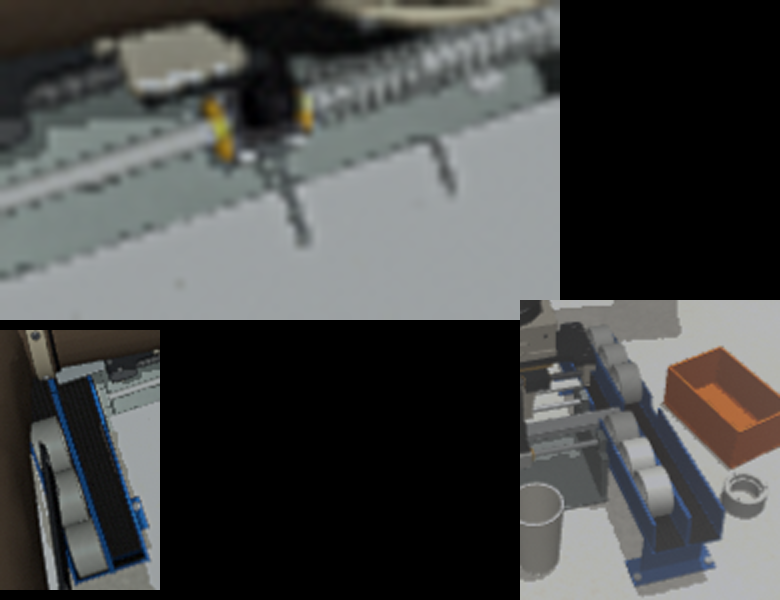

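All three far housings rest at the end stop, the three near ones are still held at the bar, and the pointer and first line merge at about (303,240). I'll do one check for drift and alignment.

Emit:
jog_arm(segments=[0, 0, 0, 0, 0, 0, 0, 0, 0, 0, 0, 0, 0, 0, 0, 0, 0, 0, 0, 0, 0, 0, 0, 0, 0, 0, 0, 0, 0, 0, 0, 0, 0, 0, 0, 0, 0, 0, 0, 0, 0, 0, 0, 0, 0, 0, 0, 0, 0, 0, 0, 0, 0, 0, 0, 0, 0, 0, 0, 0])

```text
t: 6.68
eef_pos: [0.6354, -0.0782, 0.1258]
ee_rot: [-3.139, -0.001, 0.292]
force: [-2.0, 8.6, 3.7]
width: 0.0104
gripper_force: 50.0
```

```bash
python3 - <<'E'
from h import *
t=toolT();print(t[:3,:3].T@(t[:3,3]-[.6204,-.0306,.1258]))
F=np.mean([grab_frame("top") for _ in range(4)],0).astype(np.uint8)[:,:,::-1]
W=grab_frame("wrist")[:,:,::-1]
a=cv2.resize(F[220:240,368:402],None,fx=20,fy=20,interpolation=cv2.INTER_NEAREST)
o=np.zeros((600,700,3),np.uint8);o[:400,:680]=a;o[400:600,:]=cv2.resize(W[130:330,:],(700,200))
cv2.imwrite("pics/t4.png",o)
E
```

```text
[ 6.61915945e-04  4.98715255e-02 -8.72555968e-05]
```

View pics/t4.png

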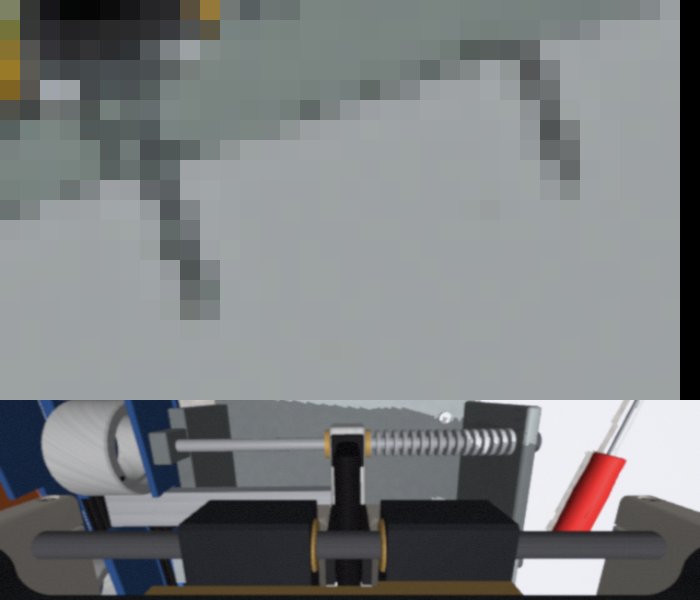

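The pointer and first line show as one stroke ending at (200,310), with the second line separate at (570,190). The handle is centred between the pads, and travel is steady at 49.9 mm.

```bash
python3 -c "
from station import arm, grab_frame, camera_params, job_done
print(job_done())"
```

```text
the job is handed in; nothing more can be done
None
```

The job is handed in: the three far-lane housings are down at the end stop, the near lane stayed shut, and the gripper still holds the handle with the pointer on the first line (49.9 mm of travel by the arm's own reading).

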